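# Tighten the lathe chuck with a self-ejecting chuck key and hold it home

### The arm

A 7-joint arm with a two-finger parallel gripper is mounted at the origin on the work surface. World frame = base frame: x ahead of the robot, y to its left, z up, the work surface at z = 0. Lengths are in m, angles in rad, forces in N, time in s.
With the tool pointing down it reaches from about 0.4 to 0.85 m from the base axis. Payload 4.5 kg.
Tool frame: the origin (TCP) lies at the very end of the fingers, on their centre line; the grasp point (between the pads) lies 19 mm behind it (grip_point_offset is the distance from the TCP to the grasp point, in m); x points along the fingers, y is the direction in which the jaws open and shut, and the axes are right-handed (so a half turn about x gives the same grasp; the last joint's range is limited). The gripper opens to 88 mm and grips with 3 to 60 N. Pads are 18 mm wide; open, the fingers measure 123 mm over their backs; the gripper's body (75 mm by 187 mm) begins 45 mm behind the grasp point.
Start: joints at [1.182, 0.689, -0.195, 1.565, 0.157, 0.902, -0.215], TCP at [0.256, -0.57, 0.239] pointing down, gripper open.
Joint ranges: [-3.01, 3.01], [-0.46, 2.08], [-1.47, 1.51], [0.13, 2.56], [-1, 4.14], [0.04, 2.09], [-2.66, 2.66]. Speed limits (rad/s): [2.57, 2.57, 3.14, 3.14, 3.14, 3.14, 3.14].

### API

Orientations are given as a unit quaternion [w, x, y, z].
In Python, from rig import * gives the robot as it stands. The module is installed in compiled form; this text tells all that it offers.
- The arm moves only by the tool servo_tool, never from a script. Its argument "motion" is one flat list of numbers, 4 for each row, row after row: the shift along the world's x, y, z in mm, then the turn about the world's z in rad. A call has exactly 8 rows; each row is the pose to reach, as a shift and turn from the pose commanded when the call began; what a row does not reach only later rows make up. A row lasts 1/10 s, in which the tool goes at most 50 mm and 8.59 degrees, less where a joint would pass 70% of its speed; a pose out of reach is approached as far as the arm can. A call with a gripper value outside its range is refused whole. "jaw" is the finger opening in mm, from 0 to 88.1, set as the call begins (left out, the last holds). The fingers move at their own pace and stop on an object; "grip_force" is the grip in N (left out, the last holds). Time passes only in rows, so rows that repeat a pose let the fingers close, or fill a call up. It gives the time, the measured TCP pose, the force and the opening at its end, in the units of the state.
- sense(): the state, without advancing time (a new reading comes with each control period).
- get_image(name): name is "side" or "top"; returns the picture (480x640x3 uint8, red, green, blue); there is no depth.
- calibration(name): a dict with "intrinsics" (3x3 intrinsics, pixels), "view" (4x4, takes a point from world to camera coordinates). Camera axes: x right, y up, looking along -z (the intrinsics and any distortion apply to the point x, -y, -z); pixel columns grow to the right and rows downward; lengths in m; the calibration is good to about 2 mm. A picture is of the moment at which its call begins. calibration takes no time and is no camera call.
- sign_off(): hands the job in, once; it reports no verdict.
The state is a dict: "time": time; "joints": joint angles; "qd": joint speeds; "joint_efforts": joint torques, N m; "tcp_pos": TCP position; "eef_rot": TCP orientation; "contact_force": force on the tool from outside, world axes, zero at the start; "torque": the same for the moment, N m; "width": finger opening in m.
Only numpy, scipy, OpenCV 4.12 (cv2) and the standard library are available. Lean on these libraries where they do the work, as an engineer would, in place of code of your own. Each camera call takes 0.05 s, during which the arm holds its last target.

### The job

Take the T-handled chuck key out of the wooden tool block, set it upright in the square socket on top of the bench lathe's chuck, turn it until its square end meshes, and press it fully home against its ejector spring, shoulder flat on the chuck. Keep it pressed home and turn it clockwise (seen from above) until the jaws are tight and it will turn no further. The spring throws the key out if it is let go, so finish while still gripping the key and pressing it home at the tight stop, and leave the other tools and things on the bench undisturbed.

Things in the scene. Friction and masses are not known exactly. Their poses are not given: they have to be found in the camera images.
- key_grip (a point): Grip point of the chuck key: the middle of its cross bar, a plain round blackened-steel bar 12 mm thick, 90 mm long, on top of an 11 mm round stem. x along the bar, z up the stem. The key stands upright in one of the block's three holes, resting on its shoulder, turned any way; the bar is then 130 mm above the bench. It is the only tool there with a plain steel bar.
- key_seat (a point): Centre of the underside of the key's round shoulder (24 mm across), 70 mm straight below key_grip; same axes. Below it is the square end, 10 mm square and 14 mm long, its last 4 mm tapered to 7 mm; its flats are parallel and square to the bar. Fully home, this point lies at the socket's mouth.
- key: The whole chuck key, about 0.17 kg; origin at key_seat. A spring-loaded ejector pin, 5 mm thick, stands 18 mm out of its square end (tip 32 mm below the shoulder) and slides up into the key: it pushes with 3 N at first, 0.5 N more per mm, 11 N with the key home. It meets the socket's floor while the shoulder is still 16 mm above the mouth.
- socket (a point): Mouth of the key socket: centre of the square hole in the round pinion on top of the lathe's chuck, about 188 mm above the bench. The hole faces straight up, 11.2 mm square and 16 mm deep with a flat floor. z up; x and y square to its flats, turning with the pinion. It lies in a flat seat 30 mm square whose edges to left and right stand 2 mm proud.
- pinion (a joint): Turn of the socket about its upright axis: grows as it turns clockwise seen from above, which closes the jaws. 0.2 to 0.8 rad at the start, 1.3 rad at the tight stop (jaws fast on the wooden blank). It drags with about 0.12 N m and stays where it is left.
- lathe: Small bench lathe, fixed, grey-green, 580 mm long, in a tray 260 mm wide. Origin on the bench straight below the key socket; y along the spindle towards the headstock, x away from the robot. The chuck is a steel drum 100 mm across, axis 140 mm above the bench. The headstock's top, 195 mm high, begins 50 mm from the socket on its +y side, its belt cover (205 mm) 190 mm away; all else is lower.
- block: Wooden tool block 220 x 75 x 60 mm, fixed; origin under its centre, x along its length. Three holes 16.5 mm wide, 48 mm deep, in a row at x = -70, 0 and 70 mm, hold the chuck key and two other tools in any order.
- bradawl: Bystander in the block: bradawl with a pear-shaped pale wooden handle 77 mm tall; origin where the handle rests on the block.
- reamer: Bystander in the block: small hand reamer with a fat dark wooden cross handle 60 mm long, its top 58 mm above the block; origin where its collar rests on the block.
- tape: Bystander: roll of black tape, 104 mm across, 48 mm tall; origin under its centre.
- wax_tin: Bystander: round metal wax tin, 70 mm across, 34 mm tall, in the lathe's tray behind the tailstock; origin under its centre.
- spanner: Bystander: flat 150 mm spanner lying in the lathe's tray in front of the headstock; origin under its middle.
- glue: Bystander: white glue bottle 60 mm across, 160 mm tall, beyond the tailstock; origin under its centre.
Not all that is in view belongs to the job. What is meant by the key is not yellow, and is the smaller of those in its own colour. There is more than one size of the block; the one meant has the size given above.

How it is judged:
By the outcome, as a careful person would: the job done as asked, in the order asked, and still so for the second after the job is handed in, while the arm keeps its last pose, push and grip.
It also fails if it takes over 45 s, if anything falls off the work surface, if the arm or the gripper's body presses on something with over 40 N, if the wrist force passes 120 N, or if a joint passes its speed limit or range.

## Working session

There is one attempt and no reset: what is moved stays moved. The work goes in short steps, Python scripts to look and compute and a tool call to move; the robot and the scene stay as the last step left them, time stands still between calls to the robot, and variables do not carry over. Pictures are saved under pics/ and viewed, and the job is handed in when it is done.

Besides the shell and the picture viewer there is one more tool, called after "Request:" as name(argument=value, ...) on one line, values as JSON. servo_tool: Moves the arm, as the interface text tells. Its arguments: {"type":"object","properties":{"motion":{"type":"array","items":{"type":"number"}},"jaw":{"type":"number"},"grip_force":{"type":"number"}},"required":["motion"]}

```bash
mkdir -p pics
python3 - <<'E'
from rig import *
import cv2
s=sense()
for k,v in s.items(): print(k,v)
for n in("side","top"):
    im=get_image(n); cv2.imwrite(f"pics/{n}0.png",im[:,:,::-1])
    c=calibration(n); print(n,c)
E
```

```text
time 0.0
joints [ 1.18178957  0.69002623 -0.19451108  1.56632641  0.15728438  0.90253217
 -0.21510157]
qd [-0.00172939 -0.00034278 -0.00121795  0.00110518  0.00145242  0.00119913
  0.00091375]
joint_efforts [-4.14856268e-04 -5.27564514e+01 -1.26709800e+00 -1.53433031e+01
 -5.26163320e-02  6.54095915e-03  1.70376165e-04]
tcp_pos [ 0.25614292 -0.56939852  0.23788831]
eef_rot [-0.14775097 -0.69117448 -0.14904402  0.69154419]
contact_force [-0.61268276 -1.13963843 -0.87469405]
torque [-0.00259641 -0.00864513 -0.01448656]
width 0.08816050544553604
side {'intrinsics': array([[461.20778285,   0.        , 325.64949144],
       [  0.        , 461.20778285, 228.95020323],
       [  0.        ,   0.        ,   1.        ]]), 'view': array([[-0.97712946, -0.21121171, -0.02465027,  0.47377171],
       [ 0.08805708, -0.50742014,  0.8571877 , -0.14541695],
       [-0.19355612,  0.83541272,  0.51441385, -1.24290163],
       [ 0.        ,  0.        ,  0.        ,  1.        ]])}
top {'intrinsics': array([[447.91892409,   0.        , 316.8447377 ],
       [  0.        , 447.91892409, 239.12035781],
       [  0.        ,   0.        ,   1.        ]]), 'view': array([[-0.02002099, -0.99979549,  0.00285166,  0.0052468 ],
       [ 0.99743757, -0.01977767,  0.06875417, -0.47958033],
       [-0.06868371,  0.00422088,  0.99762956, -1.33420219],
       [ 0.        ,  0.        ,  0.        ,  1.        ]])}
```

View pics/side0.png

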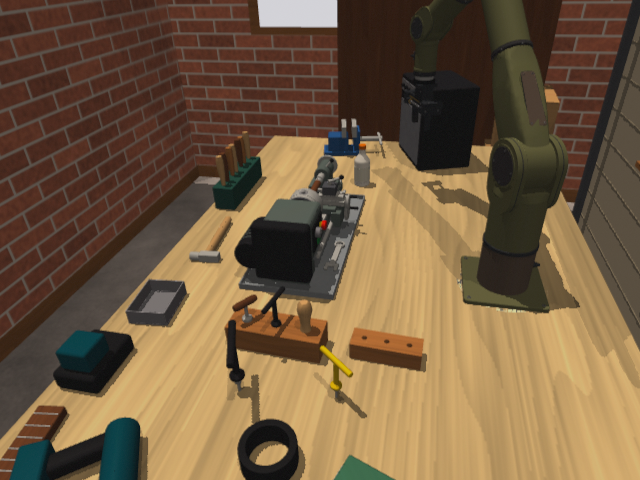

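View pics/top0.png

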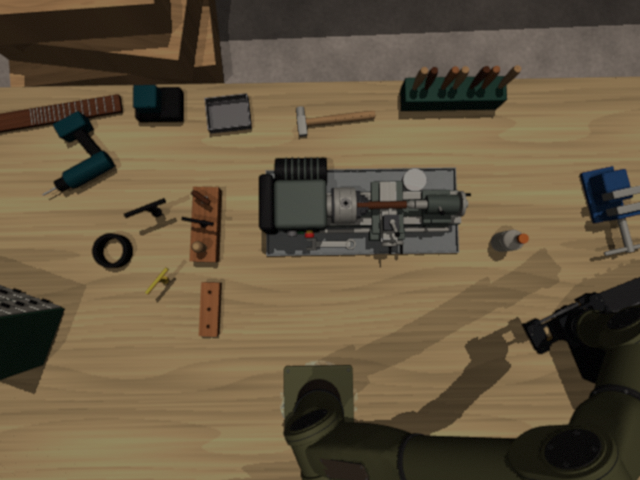

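```bash
cat > h.py <<'E'
import numpy as np, cv2
from rig import *
def ray(n,u,v):
    c=calibration(n);K=c["intrinsics"];V=c["view"];R=V[:3,:3];t=V[:3,3]
    d=np.array([(u-K[0,2])/K[0,0],-(v-K[1,2])/K[1,1],-1.])
    return -R.T@t, R.T@d
def atz(n,u,v,z):
    o,d=ray(n,u,v); return o+d*(z-o[2])/d[2]
def tri(us,vs,ut,vt):
    o1,d1=ray("side",us,vs);o2,d2=ray("top",ut,vt)
    d1/=np.linalg.norm(d1);d2/=np.linalg.norm(d2)
    A=np.stack([d1,-d2],1);x=np.linalg.lstsq(A,o2-o1,rcond=None)[0]
    p=o1+d1*x[0];q=o2+d2*x[1];return (p+q)/2,np.linalg.norm(p-q)
def proj(n,p):
    c=calibration(n);K=c["intrinsics"];V=c["view"]
    q=V[:3,:3]@np.asarray(p)+V[:3,3];return np.array([K[0,0]*q[0]/-q[2]+K[0,2],K[1,1]*-q[1]/-q[2]+K[1,2]])
def crop(src,dst,x0,y0,w,h,f):
    im=cv2.imread(src)[y0:y0+h,x0:x0+w];im=cv2.resize(im,None,fx=f,fy=f,interpolation=cv2.INTER_CUBIC)
    for i in range(0,w,10):
        cv2.putText(im,str(x0+i),(i*f,9),0,.3,(0,255,255),1);cv2.line(im,(i*f,10),(i*f,15),(0,255,255),1)
    for i in range(0,h,10):
        cv2.putText(im,str(y0+i),(0,i*f+4),0,.3,(0,255,255),1);cv2.line(im,(20,i*f),(26,i*f),(0,255,255),1)
    cv2.imwrite(dst,im)
E
python3 - <<'E'
from h import *
crop("pics/top0.png","pics/tc1.png",180,180,60,90,6)
crop("pics/top0.png","pics/tc2.png",310,170,80,70,8)
crop("pics/side0.png","pics/sc1.png",225,280,110,80,7)
crop("pics/side0.png","pics/sc2.png",250,180,120,80,6)
E
```

```text
(no output)
```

View pics/tc1.png

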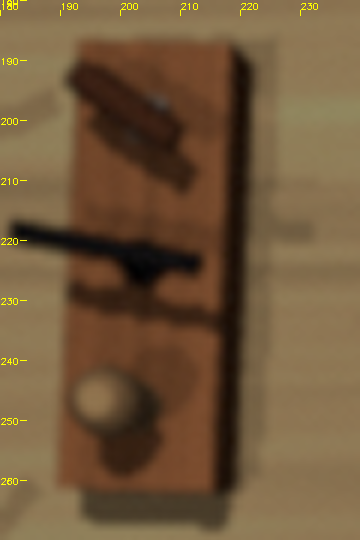

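View pics/tc2.png

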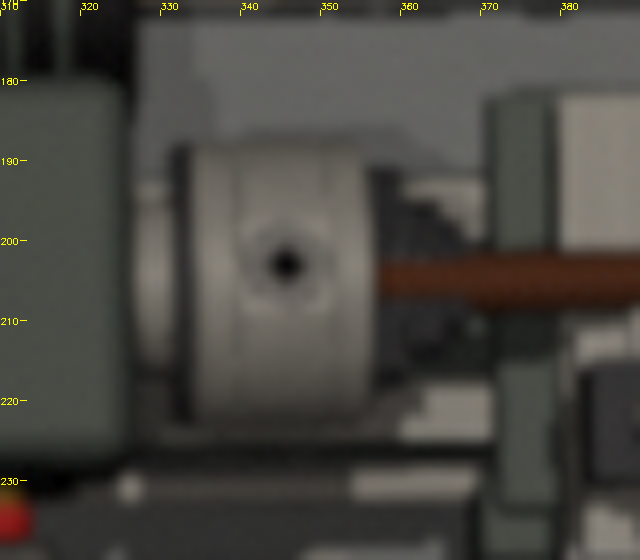

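View pics/sc1.png

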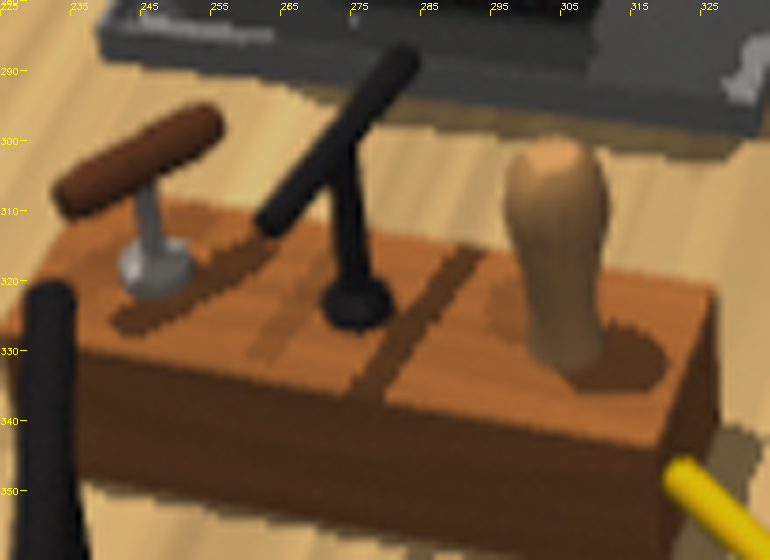

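View pics/sc2.png

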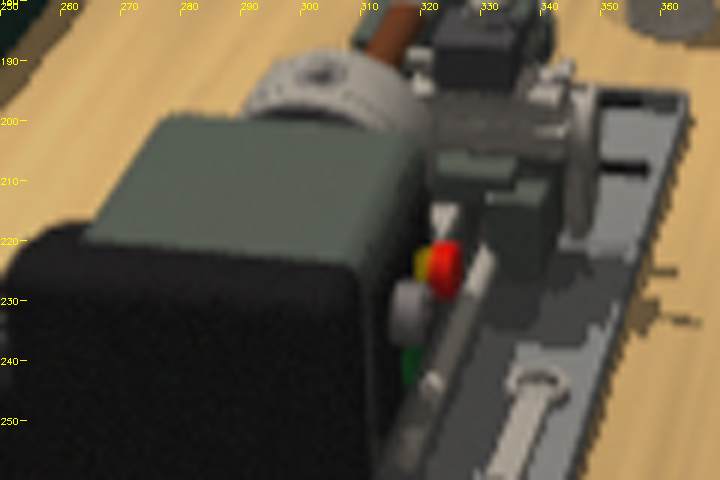

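Run:
```python
from h import *
crop("pics/top0.png","pics/tc3.png",170,205,60,40,12)
crop("pics/top0.png","pics/tc4.png",333,190,26,26,22)
crop("pics/side0.png","pics/sc3.png",290,180,36,24,20)
```

```text
(no output)
```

View pics/tc3.png

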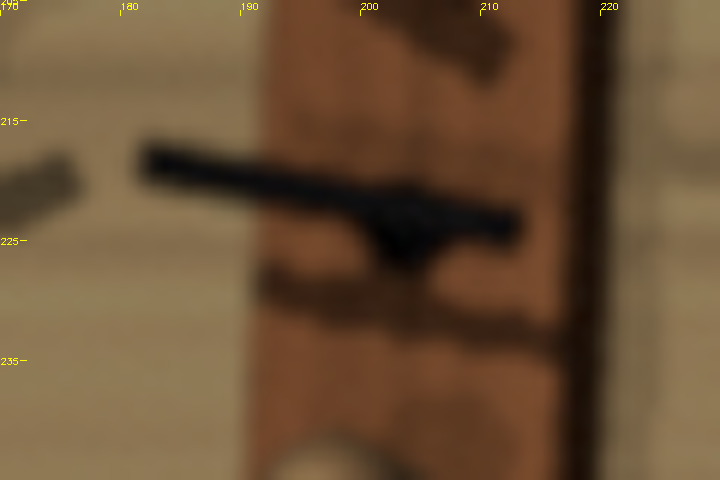

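View pics/tc4.png

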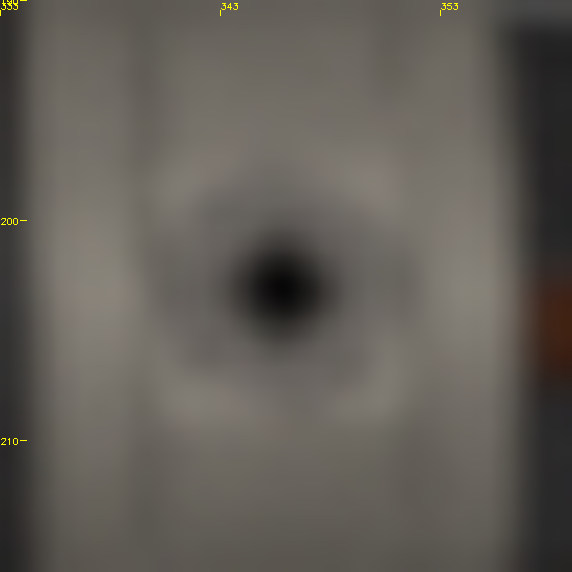

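View pics/sc3.png

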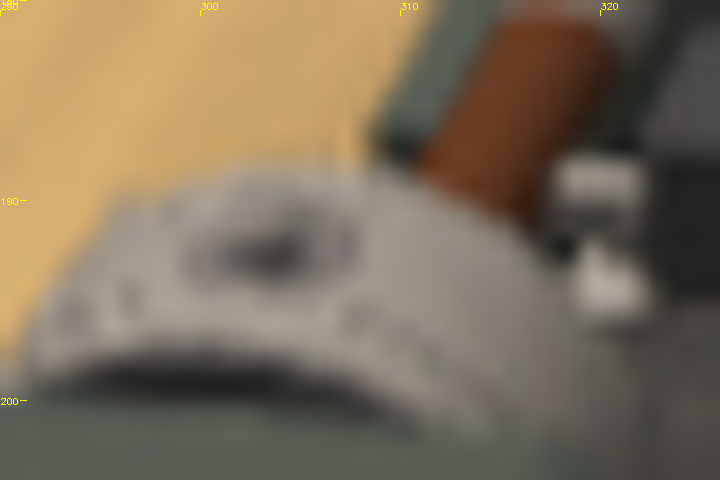

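Run:
```python
from h import *
A=atz("top",181.0,218.2,.13);B=atz("top",213.0,223.4,.13)
print("bar top",A,B,(A+B)/2,np.linalg.norm(A-B),np.degrees(np.arctan2(*(A-B)[[1,0]])))
As=atz("side",263.4,311.3,.13);Bs=atz("side",282.4,287.8,.13)
print("bar side",As,Bs,(As+Bs)/2,np.linalg.norm(As-Bs),np.degrees(np.arctan2(*(As-Bs)[[1,0]])))
print("ends tri",tri(263.4,311.3,181,218.2),tri(282.4,287.8,213,223.4))
print("sock",atz("top",345.3,202.6,.188),atz("side",303.2,192.3,.188),tri(303.2,192.3,345.3,202.6))
for c in [(191.3,186.5),(217.5,187),(189.5,261),(217,262)]: print("block",atz("top",*c,.06))
print("shoulder side",atz("side",276-.5,323.2-.5,.065))
for c in [(201.5,282),(220,282),(200,337),(219,337)]: print("block2",atz("top",*c,.06))
```

```text
bar top [0.5372635  0.37095695 0.13      ] [0.52105315 0.28251539 0.13      ] [0.52915832 0.32673617 0.13      ] 0.08991488294171572 79.61360787012447
bar side [0.53628507 0.36820482 0.13      ] [0.51979404 0.28449811 0.13      ] [0.52803956 0.32635147 0.13      ] 0.08531569446226188 78.85490301202866
ends tri (array([0.53626847, 0.37018214, 0.13180686]), np.float64(0.0015878936260562643)) (array([0.52083453, 0.28274845, 0.12854073]), np.float64(0.0007706177789351817))
sock [ 0.56317066 -0.08083173  0.188     ] [ 0.56277554 -0.07810818  0.188     ] (array([ 0.56348163, -0.08091354,  0.1865551 ]), np.float64(0.00019078698716920765))
block [0.63892958 0.36175093 0.06      ]
block [0.63594424 0.28480405 0.06      ]
block [0.42021068 0.36714488 0.06      ]
block [0.41571276 0.28730961 0.06      ]
shoulder side [0.52723386 0.32975078 0.065     ]
block2 [0.35873093 0.33244689 0.06      ]
block2 [0.35765453 0.27889757 0.06      ]
block2 [0.20145519 0.33711898 0.06      ]
block2 [0.20034014 0.2825815  0.06      ]
```

Run:
```python
from h import *
from scipy.spatial.transform import Rotation as Ro
s=sense();q=s["eef_rot"];R=Ro.from_quat([q[1],q[2],q[3],q[0]]).as_matrix();print(R.round(4))
print("jaw yaw",np.degrees(np.arctan2(R[1,1],R[0,1])))
# lathe yaw
crop("pics/top0.png","pics/tc5.png",255,155,225,110,3)
# square fit, averaged images
ims=np.mean([get_image("top").astype(float) for _ in range(6)],0);np.save("topavg.npy",ims)
print(ims[197:210,339:353].mean(2).round(0).astype(int))
```

```text
[[-7.000e-04  4.104e-01 -9.119e-01]
 [ 1.400e-03 -9.119e-01 -4.104e-01]
 [-1.000e+00 -1.600e-03  1.000e-04]]
jaw yaw -65.76739704668209
[[104 111 119 119 115 110 109 112 116 120 122 120 113 112]
 [108 116 121 114 109 104 103 107 112 118 124 125 117 115]
 [107 114 114 102  99  98  96  98 103 108 114 121 116 116]
 [106 107 108 102  97  89  78  82  93 100 104 112 114 117]
 [107 100 102 100  89  67  47  54  77  93 100 104 107 116]
 [111  99  99  93  72  42  18  25  54  82  97 100 101 116]
 [114  99  96  91  69  39  16  19  48  79  97 102 102 115]
 [114 104 100  97  84  62  39  44  69  90 102 108 107 114]
 [114 111 103  98  96  85  70  74  89  98 105 114 112 114]
 [112 115 107 103 103  99  92  94  98  98 106 118 114 111]
 [108 116 119 117 114 108 103 101 103 105 113 120 113 108]
 [104 114 122 122 120 114 109 104 107 113 117 117 108 104]
 [100 105 111 113 113 111 108 105 105 107 107 105  98  99]]
```

View pics/tc5.png

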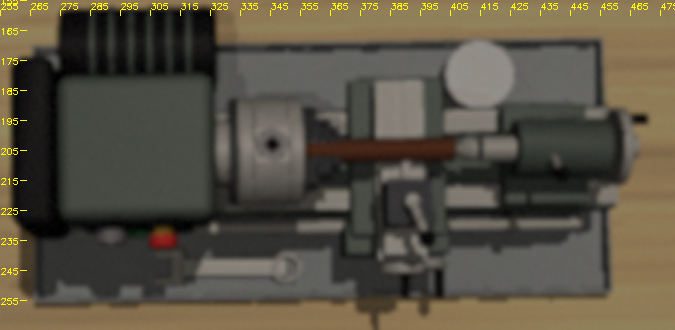

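```bash
cat > fit.py <<'E'
from h import *
from scipy.optimize import least_squares
im=np.load("topavg.npy").mean(2)
for e in [((300,170.7),(453,168.3)),((275,255.8),(455,253))]:
    a=atz("top",*e[0],.02);b=atz("top",*e[1],.02);d=a-b
    print("tray edge yaw from +y (deg ccw)",np.degrees(np.arctan2(-d[0],d[1])),a,b)
S=8
x0,y0,x1,y1=341,198,350,207.
x0,y0,x1,y1=341,198,350,207
X,Y=np.meshgrid(np.arange(x0*S,(x1+1)*S)/S+.5/S-.5,np.arange(y0*S,(y1+1)*S)/S+.5/S-.5)
# ground coordinates at z=.188
o,_=ray("top",0,0)
c=calibration("top");K=c["intrinsics"];R=c["view"][:3,:3]
d=np.stack([(X-K[0,2])/K[0,0],-(Y-K[1,2])/K[1,1],-np.ones_like(X)],-1)@R
P=o+d*((.1875-o[2])/d[...,2])[...,None]
W=im[y0:y1+1,x0:x1+1]
def model(p,th,a=.0056):
    cx,cy,inn,out,gx,gy,sig,q=p
    dx=P[...,0]-cx;dy=P[...,1]-cy
    u=dx*np.cos(th)+dy*np.sin(th);v=-dx*np.sin(th)+dy*np.cos(th)
    m=np.maximum(abs(u),abs(v))
    r=np.hypot(dx,dy)
    f=np.where(m<a,inn,out+gx*dx*100+gy*dy*100+q*(r*100)**2)
    f=cv2.GaussianBlur(f,(0,0),abs(sig)*S+.1,borderType=cv2.BORDER_REPLICATE)
    return f.reshape(y1-y0+1,S,x1-x0+1,S).mean((1,3))
res=[]
wt=np.exp(-((np.arange(x0,x1+1)[None]-345.3)**2+(np.arange(y0,y1+1)[:,None]-202.6)**2)/(2*3.**2))
for deg in range(-90,0,5):
    th=np.radians(deg)
    r=least_squares(lambda p:((model(p,th)-W)*wt).ravel(),[.5632,-.0808,10,100,0,0,1.,0],x_scale=[1e-3,1e-3,10,10,5,5,.3,5],diff_step=1e-4)
    print(deg,round(r.cost,1),r.x.round(4))
E
python3 fit.py
```

```text
tray edge yaw from +y (deg ccw) -0.20007604904438153 [0.68876756 0.04271958 0.02      ] [ 0.68714153 -0.42292508  0.02      ]
tray edge yaw from +y (deg ccw) -0.2506925122019964 [0.43170292 0.12218516 0.02      ] [ 0.4293377  -0.41838221  0.02      ]
-90 269.7 [ 5.632000e-01 -8.100000e-02 -9.481000e+00  1.318334e+02  9.063000e-01
 -1.303200e+00  1.259600e+00 -1.355510e+01]
-85 266.0 [ 5.632000e-01 -8.100000e-02 -8.961400e+00  1.310987e+02  6.498000e-01
 -1.349600e+00  1.254000e+00 -1.315670e+01]
-80 264.3 [ 5.632000e-01 -8.100000e-02 -6.198600e+00  1.292129e+02  7.217000e-01
 -1.329100e+00  1.221600e+00 -1.231880e+01]
-75 254.4 [ 5.632000e-01 -8.100000e-02 -6.308400e+00  1.293259e+02  6.050000e-01
 -1.637700e+00  1.221900e+00 -1.232610e+01]
-70 253.0 [ 5.632000e-01 -8.100000e-02  6.641300e+00  1.174737e+02  5.463000e-01
 -1.434400e+00  1.066500e+00 -6.193500e+00]
-65 315.0 [ 5.633000e-01 -8.050000e-02 -8.282700e+00  1.285125e+02  1.793100e+00
  5.528000e-01  1.237600e+00 -1.171520e+01]
-60 211.5 [ 5.632000e-01 -8.100000e-02  1.428600e+00  1.222375e+02  5.810000e-01
 -9.617000e-01  1.
[... 683 characters left out ...]
3.023500e+00  1.271661e+02  7.009000e-01
 -1.480800e+00  1.171800e+00 -1.166960e+01]
-25 220.8 [ 5.632000e-01 -8.110000e-02 -2.770000e+00  1.273642e+02  7.745000e-01
 -1.968600e+00  1.174700e+00 -1.171870e+01]
-20 234.4 [ 5.632000e-01 -8.100000e-02 -4.434500e+00  1.275131e+02  8.801000e-01
 -9.897000e-01  1.198900e+00 -1.148370e+01]
-15 247.4 [ 5.632000e-01 -8.100000e-02 -7.873900e+00  1.309905e+02  7.321000e-01
 -1.194200e+00  1.238900e+00 -1.328830e+01]
-10 258.2 [ 5.63200e-01 -8.10000e-02 -9.54730e+00  1.31403e+02  5.30100e-01
 -1.69210e+00  1.25730e+00 -1.33171e+01]
-5 269.2 [ 5.632000e-01 -8.110000e-02 -1.201280e+01  1.339118e+02  7.783000e-01
 -1.870100e+00  1.282800e+00 -1.452790e+01]
```

Request:
servo_tool(motion=[20, 40, 25, 0.04, 40, 80, 50, 0.08, 60, 120, 70, 0.12, 80, 160, 80, 0.16, 100, 200, 80, 0.2, 120, 240, 80, 0.24, 140, 280, 80, 0.28, 160, 320, 80, 0.32], jaw=40, grip_force=40)

```text
time: 1.2
tcp_pos: [0.417, -0.2484, 0.3191]
eef_rot: [0.257, 0.659, 0.257, -0.659]
contact_force: [0.3, -0.1, -0.1]
width: 0.0401
```

Request:
servo_tool(motion=[7, 40, 0, 0.04, 14, 80, 0, 0.08, 21, 120, 0, 0.12, 30, 160, 0, 0.16, 38, 200, 0, 0.2, 46, 240, 0, 0.24, 54, 280, 0, 0.28, 62, 320, 0, 0.32])

```text
time: 2.0
tcp_pos: [0.4786, 0.0716, 0.319]
eef_rot: [0.359, 0.609, 0.359, -0.609]
contact_force: [1.4, 0.9, -0.1]
width: 0.04
```

Request:
servo_tool(motion=[8, 40, -15, 0.04, 16, 80, -30, 0.08, 24, 120, -45, 0.12, 32, 160, -60, 0.16, 40, 200, -75, 0.2, 46, 230, -80, 0.25, 50, 256, -80, 0.3, 50, 256, -80, 0.322])

```text
time: 2.8
tcp_pos: [0.5274, 0.3311, 0.2384]
eef_rot: [0.452, 0.544, 0.454, -0.542]
contact_force: [-0.8, 0.5, -0.5]
width: 0.0401
```

Run:
```python
from h import *
from scipy.spatial.transform import Rotation as Ro
s=sense();q=s["eef_rot"];R=Ro.from_quat([q[1],q[2],q[3],q[0]]).as_matrix()
print(s["tcp_pos"],"jaw yaw",np.degrees(np.arctan2(R[1,1],R[0,1])),R[:,0],s["joints"].round(2),s["time"])
for n in("side","top"): cv2.imwrite(f"pics/{n}1.png",get_image(n)[:,:,::-1])
crop("pics/top1.png","pics/t1.png",160,185,80,80,7)
crop("pics/side1.png","pics/s1.png",225,240,120,90,6)
```

```text
[0.52743301 0.33108288 0.23844662] jaw yaw -10.286975358598566 [-6.01963350e-04  4.19343673e-03 -9.99991026e-01] [-0.37  0.72 -0.48  1.57  0.38  0.95 -1.15] 2.8
```

View pics/t1.png

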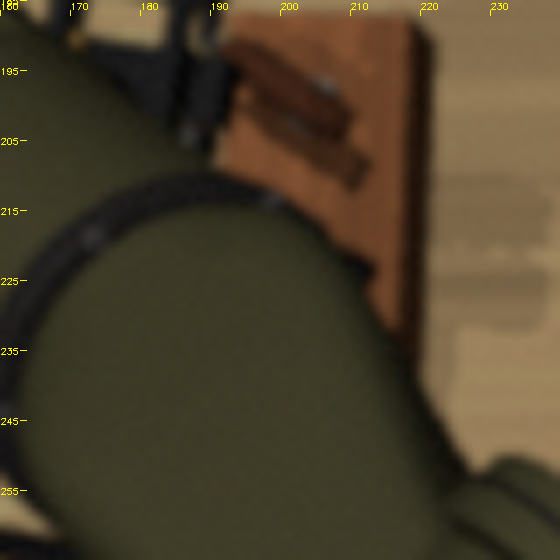

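View pics/s1.png

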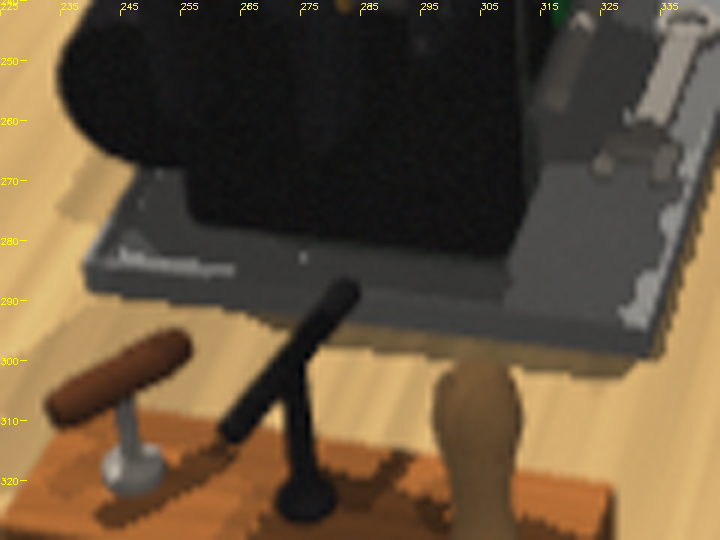

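Run:
```python
from h import *
s=sense();print(s["tcp_pos"],s["time"])
crop("pics/side1.png","pics/s1b.png",200,160,160,180,4)
p=s["tcp_pos"];print(proj("side",p),proj("side",[.5283,.3265,.13]))
```

```text
[0.52828911 0.32595951 0.23842853] 2.9
[268.7825397  258.03326613] [273.08028196 299.1892922 ]
```

View pics/s1b.png

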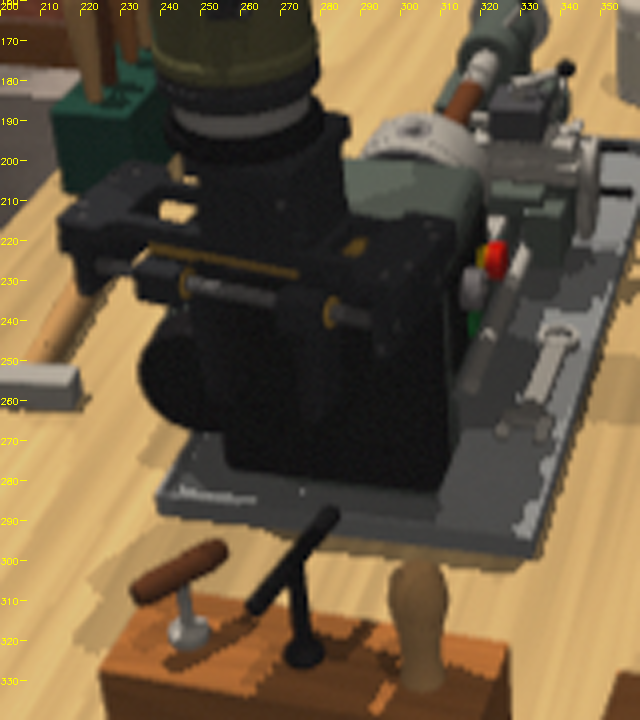

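Request:
servo_tool(motion=[0, 0, -20, 0, 0, 0, -40, 0, 0, 0, -60, 0, 0, 0, -80, 0, 0, 0, -95, 0, 0, 0, -110, 0, 0, 0, -120, 0, 0, 0, -127, 0])

```text
time: 3.7
tcp_pos: [0.5285, 0.3256, 0.1111]
eef_rot: [-0.451, -0.544, -0.451, 0.545]
contact_force: [-0.3, -0.2, 0.2]
width: 0.0401
```

Run:
```python
from h import *
for n in ("side",): cv2.imwrite(f"pics/{n}2.png",get_image(n)[:,:,::-1])
s=sense();print(s["tcp_pos"],s["contact_force"],s["time"])
crop("pics/side2.png","pics/s2.png",225,250,110,90,7)
```

```text
[0.52805314 0.32549106 0.11027791] [-0.75492171  0.70977901 -0.30233435] 3.75
```

View pics/s2.png

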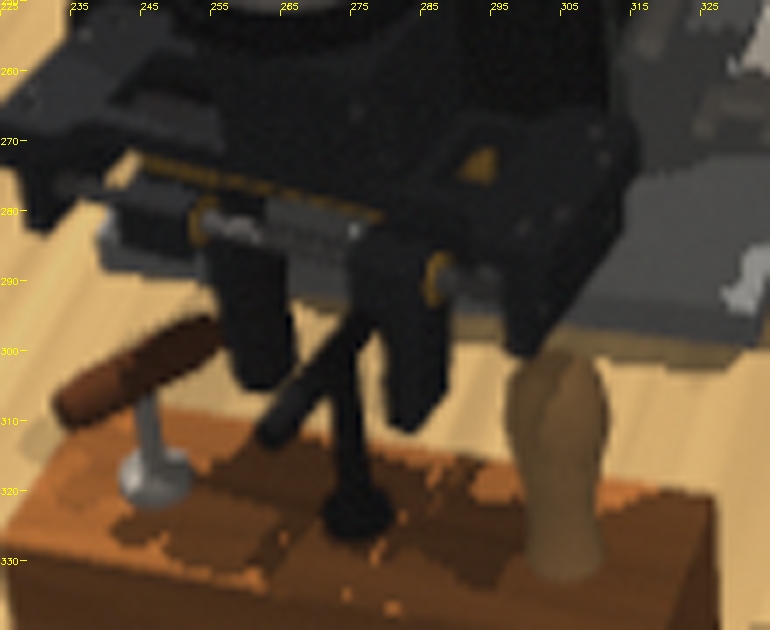

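Request:
servo_tool(motion=[0, 0, 0, 0, 0, 0, 0, 0, 0, 0, 0, 0, 0, 0, 0, 0, 0, 0, 0, 0, 0, 0, 0, 0, 0, 0, 0, 0, 0, 0, 0, 0], jaw=0, grip_force=50)

```text
time: 4.55
tcp_pos: [0.5286, 0.3263, 0.1122]
eef_rot: [0.451, 0.545, 0.451, -0.544]
contact_force: [-0.9, 0.0, 5.3]
width: 0.0102
```

Run:
```python
from h import *
for n in ("side",): cv2.imwrite(f"pics/{n}3.png",get_image(n)[:,:,::-1])
s=sense();print(s["tcp_pos"],s["contact_force"],s["torque"],s["time"],s["width"])
crop("pics/side3.png","pics/s3.png",235,260,80,75,9)
```

```text
[0.52859443 0.32631413 0.11216103] [-0.07334922 -0.65829599  5.11929835] [-0.1463967   0.18167807  0.00541516] 4.6 0.009791923953459502
```

View pics/s3.png

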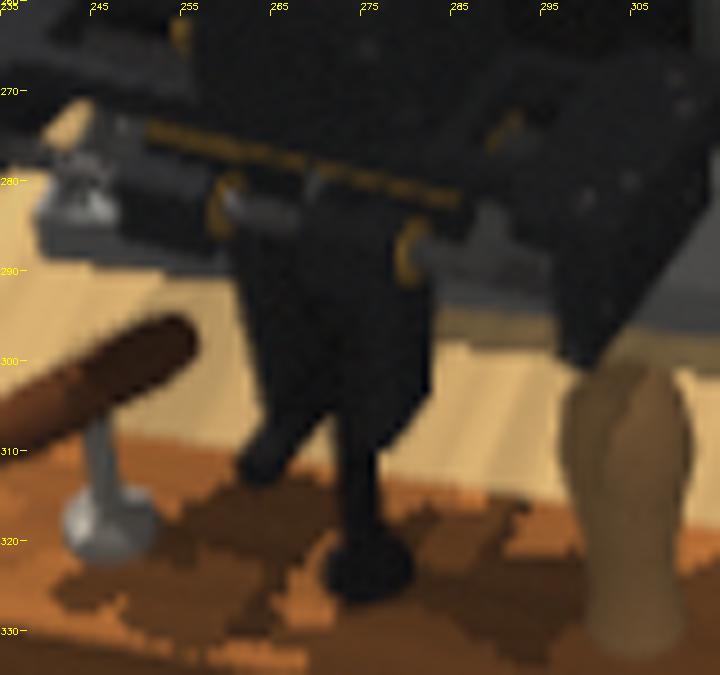

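Request:
servo_tool(motion=[0, 0, 3, 0, 0, 0, 6, 0, 0, 0, 10, 0, 0, 0, 14, 0, 0, 0, 18, 0, 0, 0, 20, 0, 0, 0, 20, 0, 0, 0, 20, 0])

```text
time: 5.4
tcp_pos: [0.5285, 0.3259, 0.1318]
eef_rot: [0.451, 0.544, 0.451, -0.544]
contact_force: [0.8, -0.7, -2.0]
width: 0.0098
```

Run:
```python
from h import *
for n in ("side",): cv2.imwrite(f"pics/{n}4.png",get_image(n)[:,:,::-1])
s=sense();print(s["tcp_pos"],s["contact_force"],s["torque"],s["time"],s["width"])
crop("pics/side4.png","pics/s4.png",235,250,80,75,9)
```

```text
[0.52840968 0.32591254 0.13163154] [ 0.88219114  0.52145016 -1.99461432] [-0.05440399 -0.03137041 -0.062672  ] 5.45 0.009727482384628
```

View pics/s4.png

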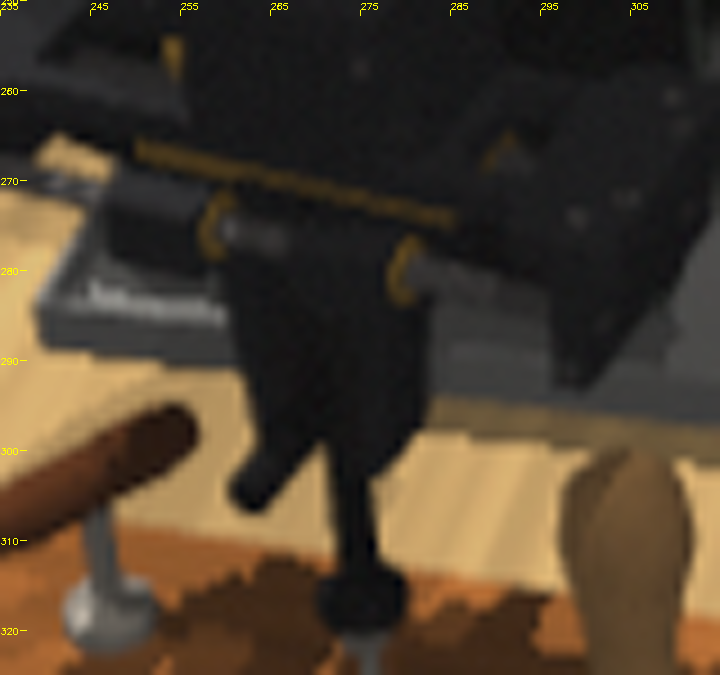

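Request:
servo_tool(motion=[0, 0, 25, 0, 0, 0, 60, 0, 0, 0, 95, 0, 0, 0, 130, 0, 0, -10, 165, 0, 0, -30, 190, -0.05, 0, -60, 200, -0.1, 0, -100, 200, -0.16])

```text
time: 6.25
tcp_pos: [0.5286, 0.2277, 0.3337]
eef_rot: [0.406, 0.58, 0.407, -0.577]
contact_force: [1.0, -0.6, -2.5]
width: 0.0097
```

Request:
servo_tool(motion=[5, -40, 0, -0.05, 10, -80, 0, -0.1, 15, -120, 0, -0.16, 20, -160, 0, -0.22, 25, -200, 0, -0.28, 30, -230, 0, -0.34, 35, -250, 0, -0.4, 35, -260, 0, -0.4])

```text
time: 7.05
tcp_pos: [0.5638, -0.0359, 0.3315]
eef_rot: [-0.283, -0.648, -0.282, 0.648]
contact_force: [-0.5, -0.2, -1.9]
width: 0.01
```

Run:
```python
from h import *
for n in ("side","top"): cv2.imwrite(f"pics/{n}5.png",get_image(n)[:,:,::-1])
s=sense();print(s["tcp_pos"],s["contact_force"],s["torque"],s["time"],s["width"],s["joints"])
p=s["tcp_pos"];print(proj("side",p),proj("top",p))
```

```text
[ 0.56334212 -0.03451267  0.33150673] [ 0.53600147  0.60696808 -2.4768564 ] [ 0.00118836 -0.01210481 -0.01168872] 7.15 0.00990296083470094 [ 0.20613706  0.51971568 -0.3737309   1.61835979  0.2113214   1.04412805
 -0.97578743]
[296.0890075 150.4975013] [329.48708718 193.65749113]
```

View pics/side5.png

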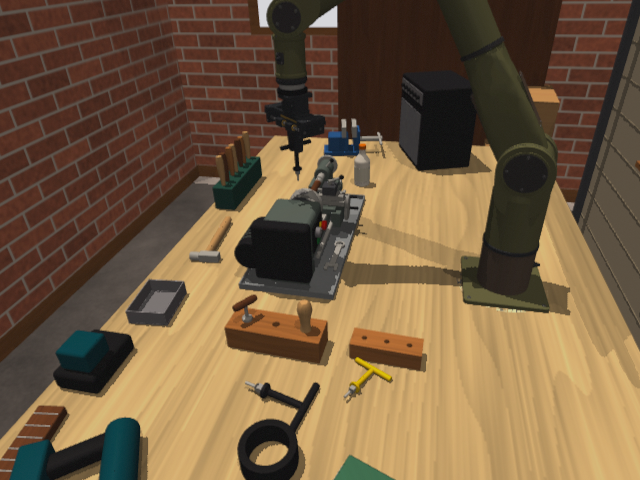

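View pics/top5.png

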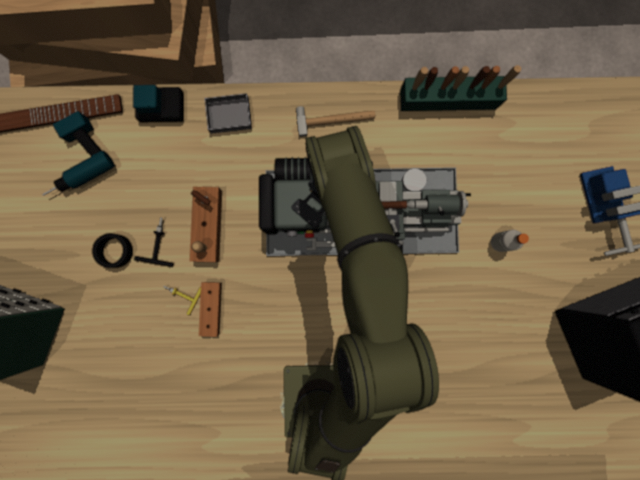

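Run:
```python
from h import *
crop("pics/side5.png","pics/s5.png",260,100,75,100,8)
crop("pics/side1.png","pics/s1d.png",200,300,200,150,4)
s=sense();print(s["tcp_pos"])
t=s["tcp_pos"]
for dz in(.019,-.051,-.065,-.083): print(dz,proj("side",t+[0,0,dz]))
```

```text
[ 0.56334212 -0.03451267  0.33150673]
0.019 [295.66839682 143.60161933]
-0.051 [297.18513584 168.46844724]
-0.065 [297.47794403 173.26901649]
-0.083 [297.84946561 179.36008632]
```

View pics/s5.png

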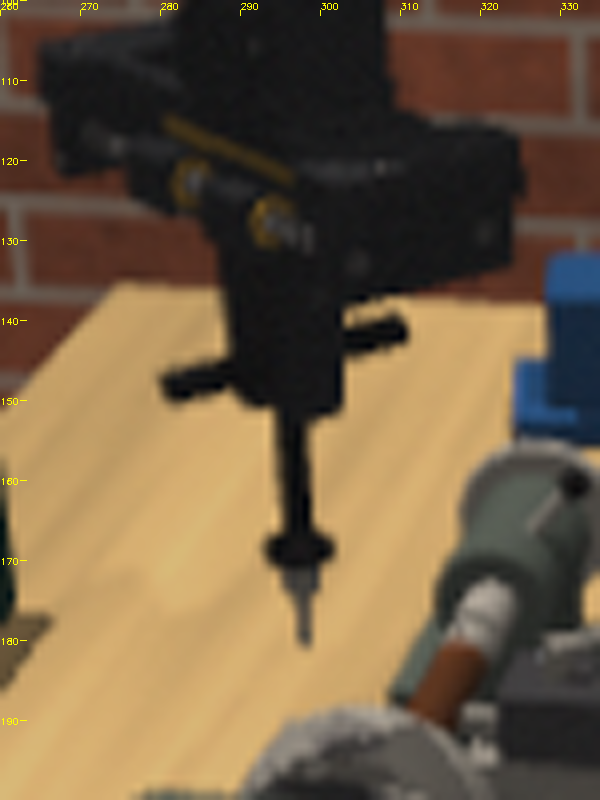

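View pics/s1d.png

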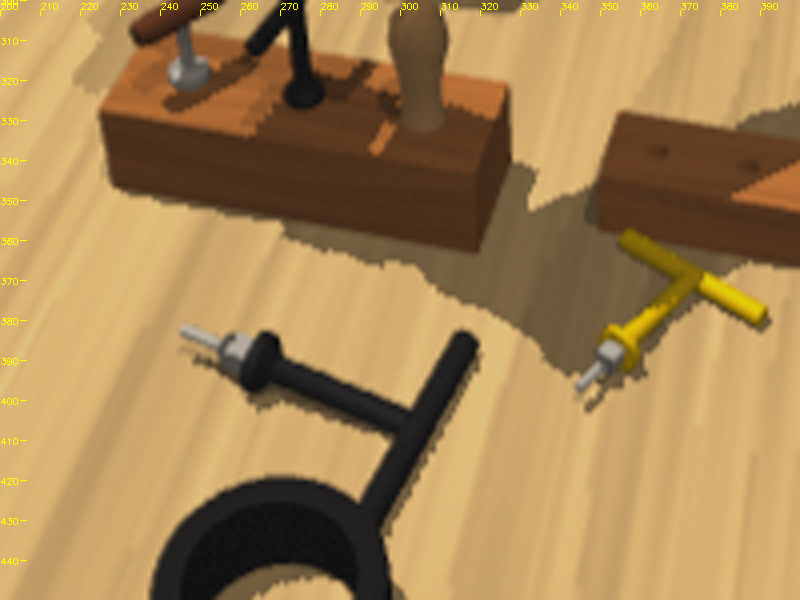

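Request:
servo_tool(motion=[0, -20, 0, 0, -1, -35, 0, 0, -1, -47, 0, 0, -1, -47, -15, 0, -1, -47, -30, 0, -1, -47, -45, 0, -1, -47, -53, 0, -1, -47, -53, 0])

```text
time: 7.95
tcp_pos: [0.5618, -0.0806, 0.2778]
eef_rot: [-0.283, -0.647, -0.284, 0.648]
contact_force: [0.4, -0.2, -1.4]
width: 0.0099
```

```bash
cat > st.py <<'E'
from h import *
from scipy.spatial.transform import Rotation as Ro
import sys
def st():
    s=sense();q=s["eef_rot"];R=Ro.from_quat([q[1],q[2],q[3],q[0]]).as_matrix()
    jy=np.degrees(np.arctan2(R[1,1],R[0,1]))
    print(s["tcp_pos"].round(4),"baryaw",round((jy+90)%180,2),"F",s["contact_force"].round(1),"T",s["torque"].round(3),"t",s["time"],"w",round(s["width"],4),"j7",s["joints"][6].round(2),"tool x",R[:,0].round(4));return s
if __name__=="__main__":
    s=st()
    if len(sys.argv)>1:
        n=sys.argv[1];cv2.imwrite(f"pics/side{n}.png",get_image("side")[:,:,::-1])
        crop(f"pics/side{n}.png",f"pics/s{n}.png",265,140,75,70,10)
        t=s["tcp_pos"]
        for dz in(.019,-.051,-.065,-.083): print(dz,proj("side",t+[0,0,dz]))
E
python3 st.py 6
```

```text
[ 0.5618 -0.0806  0.2778] baryaw 47.31 F [ 0.4 -0.2 -1.4] T [-0.034 -0.032 -0.02 ] t 7.95 w 0.0099 j7 -0.92 tool x [-2.3e-03  5.0e-04 -1.0e+00]
0.019 [301.8011728  156.34635459]
-0.051 [303.07166994 179.60379528]
-0.065 [303.31738467 184.10179494]
-0.083 [303.62936021 189.81275047]
```

View pics/s6.png

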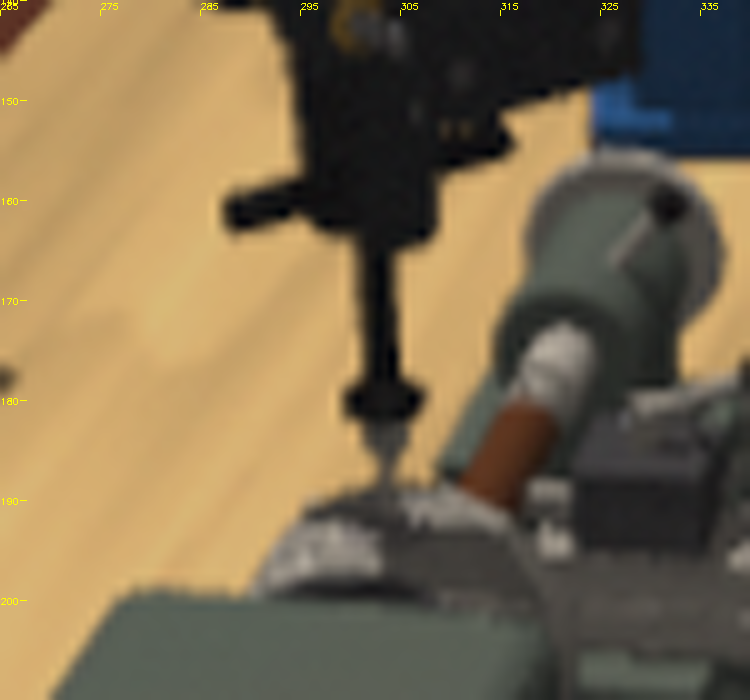

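Request:
servo_tool(motion=[1, 0, -2, 0, 1, 0, -4, 0, 1, 0, -6, 0, 1, 0, -8, 0, 1, 0, -10, 0, 1, 0, -12, 0, 1, 0, -14, 0, 1, 0, -15, 0])

```text
time: 8.8
tcp_pos: [0.5633, -0.081, 0.2635]
eef_rot: [-0.283, -0.648, -0.283, 0.648]
contact_force: [0.0, -0.2, -2.7]
width: 0.0099
```

```bash
python3 st.py 7
```

```text
[ 0.5633 -0.081   0.2635] baryaw 47.26 F [ 0.  -0.2 -2.7] T [-0.055 -0.04   0.006] t 8.8 w 0.0099 j7 -0.93 tool x [-4.e-04 -0.e+00 -1.e+00]
0.019 [301.57017122 161.1207623 ]
-0.051 [302.83926239 184.10504838]
-0.065 [303.08475603 188.55114054]
-0.083 [303.39647463 194.19662098]
```

View pics/s7.png

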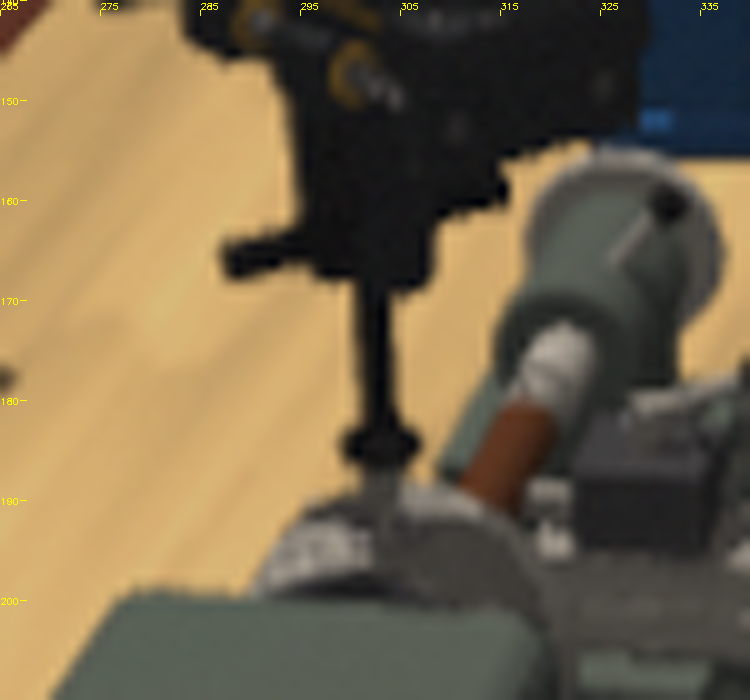

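Request:
servo_tool(motion=[0, 0, -2, 0, 0, 0, -4, 0, 0, 0, -6, 0, 0, 0, -8, 0, 0, 0, -9, 0, 0, 0, -10, 0, 0, 0, -11, 0, 0, 0, -12, 0])

```text
time: 9.65
tcp_pos: [0.5637, -0.0809, 0.2521]
eef_rot: [0.284, 0.648, 0.283, -0.648]
contact_force: [-0.3, 0.1, 2.9]
width: 0.0101
```

```bash
python3 st.py
```

```text
[ 0.5637 -0.0809  0.2521] baryaw 47.26 F [-0.3  0.1  2.9] T [0.105 0.14  0.011] t 9.65 w 0.0101 j7 -0.94 tool x [ 9.e-04 -0.e+00 -1.e+00]
```

Request:
servo_tool(motion=[0, 0, -1, 0, 0, 0, -2, 0, 0, 0, -3, 0, 0, 0, -4, 0, 0, 0, -5, 0, 0, 0, -5, 0, 0, 0, -5, 0, 0, 0, -5, 0])

```text
time: 10.45
tcp_pos: [0.5637, -0.0809, 0.247]
eef_rot: [0.284, 0.648, 0.283, -0.648]
contact_force: [0.2, -0.4, 5.6]
width: 0.0101
```

```bash
python3 st.py
```

```text
[ 0.5637 -0.0809  0.247 ] baryaw 47.26 F [ 0.2 -0.4  5.6] T [ 0.094  0.199 -0.038] t 10.45 w 0.0101 j7 -0.94 tool x [ 7.e-04 -0.e+00 -1.e+00]
```

Request:
servo_tool(motion=[0, 0, -1, 0, 0, 0, -2, 0, 0, 0, -3, 0, 0, 0, -4, 0, 0, 0, -5, 0, 0, 0, -5, 0, 0, 0, -5, 0, 0, 0, -5, 0])

```text
time: 11.25
tcp_pos: [0.5639, -0.0809, 0.2424]
eef_rot: [0.284, 0.648, 0.283, -0.647]
contact_force: [-0.3, 0.8, 7.7]
width: 0.0097
```

```bash
python3 st.py 8
```

```text
[ 0.5639 -0.0809  0.2424] baryaw 47.26 F [-0.3  0.8  7.7] T [ 0.072  0.361 -0.054] t 11.25 w 0.0097 j7 -0.94 tool x [ 1.4e-03 -1.0e-04 -1.0e+00]
0.019 [301.73648891 168.18731691]
-0.051 [302.99059173 190.78964896]
-0.065 [303.23325343 195.16307054]
-0.083 [303.54140762 200.71684431]
```

View pics/s8.png

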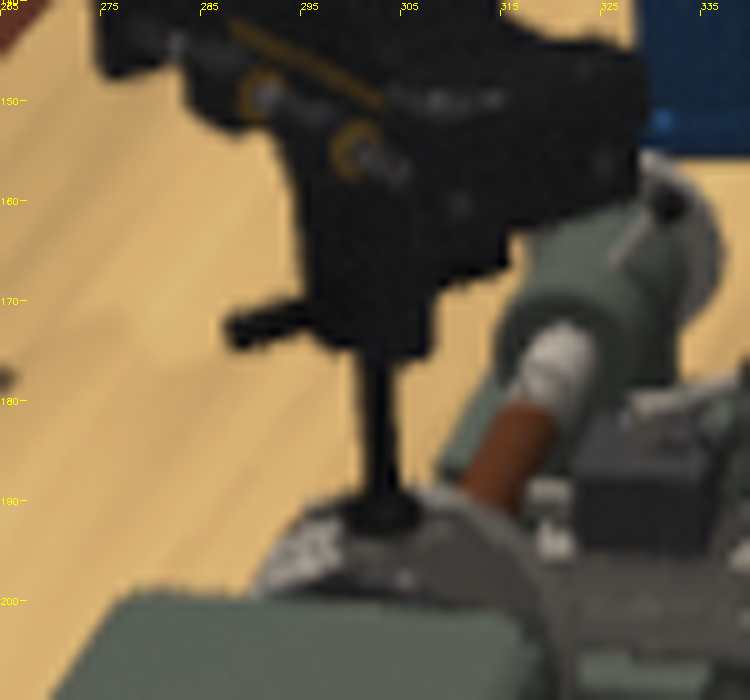

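Request:
servo_tool(motion=[0, 0, -1, 0, 0, 0, -2, 0, 0, 0, -3, 0, 0, 0, -3.5, 0, 0, 0, -4, 0, 0, 0, -4, 0, 0, 0, -4, 0, 0, 0, -4, 0], grip_force=60)

```text
time: 12.1
tcp_pos: [0.5645, -0.081, 0.2397]
eef_rot: [0.284, 0.649, 0.283, -0.647]
contact_force: [-3.7, -0.4, 16.0]
width: 0.0097
```

```bash
python3 st.py
```

```text
[ 0.5645 -0.081   0.2397] baryaw 47.25 F [-3.7 -0.4 16. ] T [-0.025  0.69  -0.007] t 12.1 w 0.0097 j7 -0.95 tool x [ 3.2e-03 -5.0e-04 -1.0e+00]
```

Request:
servo_tool(motion=[-0.5, 0, 0, 0, -1, 0, -0.5, 0, -1.2, 0, -1, 0, -1.2, 0, -1, 0, -1.2, 0, -1, 0, -1.2, 0, -1, 0, -1.2, 0, -1, 0, -1.2, 0, -1, 0])

```text
time: 12.9
tcp_pos: [0.5643, -0.0809, 0.2396]
eef_rot: [0.284, 0.65, 0.282, -0.646]
contact_force: [-1.3, 0.5, 20.2]
width: 0.0099
```

```bash
python3 st.py 9
```

```text
[ 0.5643 -0.0809  0.2396] baryaw 47.25 F [-1.3  0.5 20.2] T [-0.045  0.599 -0.028] t 12.9 w 0.0099 j7 -0.95 tool x [ 5.9e-03 -7.0e-04 -1.0e+00]
0.019 [301.6587666  169.07037632]
-0.051 [302.91354139 191.62264504]
-0.065 [303.15634246 195.98654766]
-0.083 [303.464678  201.5283119]
```

View pics/s9.png

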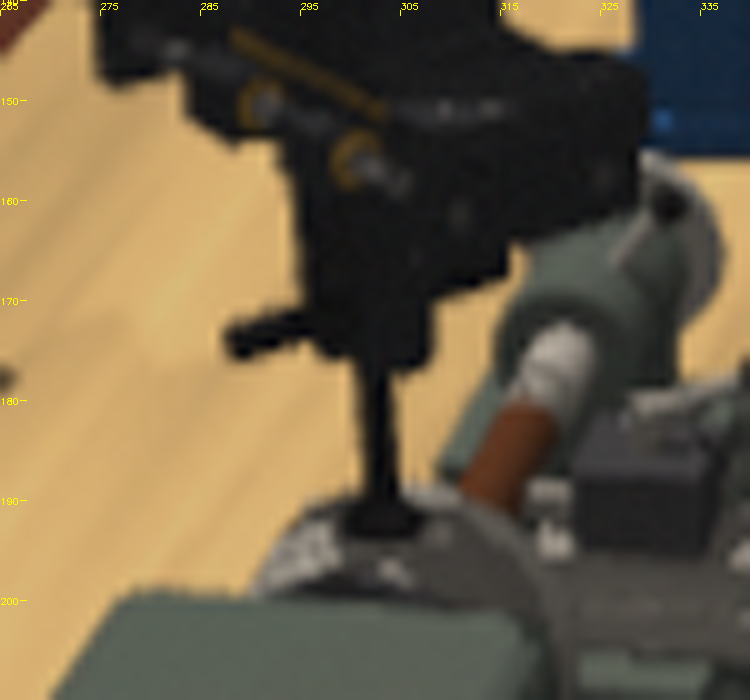

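Request:
servo_tool(motion=[0, 0, 0, -0.05, 0, 0, 0, -0.1, 0, 0, 0, -0.15, 0, 0, 0, -0.2, 0, 0, 0, -0.25, 0, 0, 0, -0.3, 0, 0, 0, -0.35, 0, 0, 0, -0.35])

```text
time: 13.75
tcp_pos: [0.5639, -0.0807, 0.2396]
eef_rot: [0.167, 0.689, 0.165, -0.686]
contact_force: [-3.5, -0.5, 21.2]
width: 0.0102
```

```bash
python3 st.py
```

```text
[ 0.5639 -0.0807  0.2396] baryaw 27.16 F [-3.5 -0.5 21.2] T [0.251 0.906 0.083] t 13.75 w 0.0102 j7 -1.22 tool x [ 4.8e-03 -5.0e-04 -1.0e+00]
```

Request:
servo_tool(motion=[0, 0, 0, -0.04, 0, 0, 0, -0.08, 0, 0, 0, -0.12, 0, 0, 0, -0.16, 0, 0, 0, -0.2, 0, 0, 0, -0.2, 0, 0, 0, -0.2, 0, 0, 0, -0.2])

```text
time: 14.55
tcp_pos: [0.564, -0.0809, 0.2396]
eef_rot: [0.097, 0.702, 0.096, -0.699]
contact_force: [-3.0, 0.4, 20.4]
width: 0.01
```

```bash
python3 st.py
```

```text
[ 0.564  -0.0809  0.2396] baryaw 15.75 F [-3.   0.4 20.4] T [0.259 0.811 0.058] t 14.55 w 0.01 j7 -1.37 tool x [ 5.e-03 -5.e-04 -1.e+00]
```

Drag torque only so far, with no stop yet. I'll continue in smaller steps.

Request:
servo_tool(motion=[0, 0, 0, -0.02, 0, 0, 0, -0.04, 0, 0, 0, -0.06, 0, 0, 0, -0.08, 0, 0, 0, -0.1, 0, 0, 0, -0.1, 0, 0, 0, -0.1, 0, 0, 0, -0.1])

```text
time: 15.35
tcp_pos: [0.5639, -0.081, 0.2396]
eef_rot: [0.062, 0.706, 0.061, -0.703]
contact_force: [-3.0, 0.5, 20.6]
width: 0.01
```

```bash
python3 st.py
```

```text
[ 0.5639 -0.081   0.2396] baryaw 10.03 F [-3.   0.5 20.6] T [0.239 0.81  0.071] t 15.35 w 0.01 j7 -1.45 tool x [ 5.e-03 -6.e-04 -1.e+00]
```

Request:
servo_tool(motion=[0, 0, 0, -0.02, 0, 0, 0, -0.04, 0, 0, 0, -0.06, 0, 0, 0, -0.08, 0, 0, 0, -0.1, 0, 0, 0, -0.1, 0, 0, 0, -0.1, 0, 0, 0, -0.1])

```text
time: 16.15
tcp_pos: [0.564, -0.0811, 0.2396]
eef_rot: [0.027, 0.708, 0.026, -0.705]
contact_force: [-3.6, 0.6, 20.3]
width: 0.0098
```

```bash
python3 st.py 10
```

```text
[ 0.564  -0.0811  0.2396] baryaw 4.3 F [-3.6  0.6 20.3] T [0.224 0.809 0.094] t 16.15 w 0.0098 j7 -1.53 tool x [ 5.1e-03 -6.0e-04 -1.0e+00]
0.019 [301.79218171 169.07729801]
-0.051 [303.04328126 191.62859966]
-0.065 [303.28537144 195.9923202 ]
-0.083 [303.59280436 201.53385554]
```

View pics/s10.png

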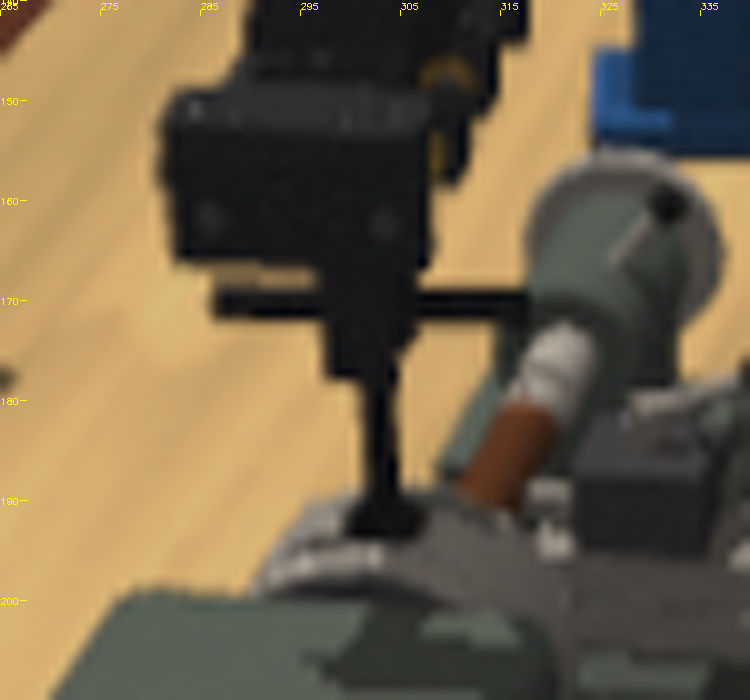

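```bash
python3 - <<'E'
from h import *
c=np.array([.5638,-.081,.2583])
for yaw in (0,4.3,8,12,16,20):
    d=np.array([np.cos(np.radians(yaw)),np.sin(np.radians(yaw)),0])*.045
    a,b=proj("side",c+d),proj("side",c-d);print(yaw,a.round(1),b.round(1),"slope",((b-a)[1]/(b-a)[0]).round(3))
E
python3 - <<'E'
import sys;sys.path.insert(0,'.')
from h import *
crop("pics/side10.png","pics/s10b.png",282,160,42,24,18)
E
```

```text
0 [286.4 168.2] [317.6 170.2] slope 0.065
4.3 [286.1 168.7] [317.8 169.7] slope 0.033
8 [285.9 169.1] [317.9 169.3] slope 0.007
12 [285.8 169.5] [318.  168.8] slope -0.021
16 [285.7 170. ] [318.  168.4] slope -0.05
20 [285.7 170.4] [317.9 167.9] slope -0.078
```

View pics/s10b.png

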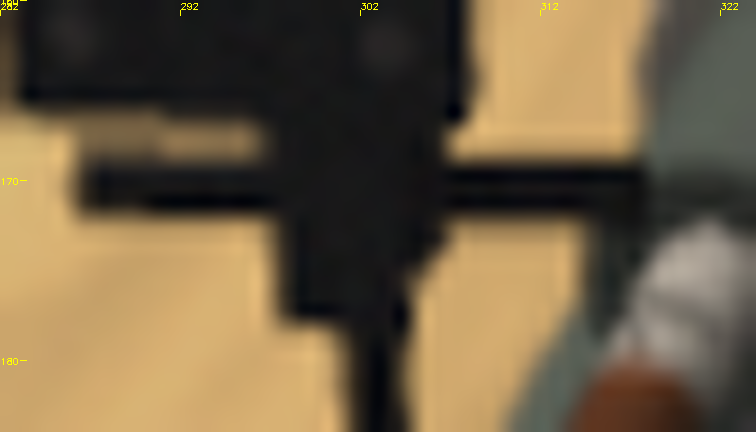

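Request:
servo_tool(motion=[0, 0, 0, -0.02, 0, 0, 0, -0.04, 0, 0, 0, -0.06, 0, 0, 0, -0.08, 0, 0, 0, -0.1, 0, 0, 0, -0.1, 0, 0, 0, -0.1, 0, 0, 0, -0.1])

```text
time: 17.0
tcp_pos: [0.5638, -0.081, 0.2396]
eef_rot: [-0.008, 0.709, -0.009, -0.705]
contact_force: [-3.7, -0.1, 20.7]
width: 0.01
```

```bash
python3 st.py 11
python3 - <<'E'
import sys;sys.path.insert(0,'.')
from h import *
crop("pics/side11.png","pics/s11b.png",282,160,42,24,18)
E
```

```text
[ 0.5638 -0.081   0.2396] baryaw 178.6 F [-3.7 -0.1 20.7] T [0.16  0.865 0.19 ] t 17.0 w 0.01 j7 -1.6 tool x [ 4.8e-03 -7.0e-04 -1.0e+00]
0.019 [301.8344099  169.09189407]
-0.051 [303.08439087 191.64335746]
-0.065 [303.32626441 196.00710568]
-0.083 [303.63342211 201.54867448]
```

View pics/s11b.png

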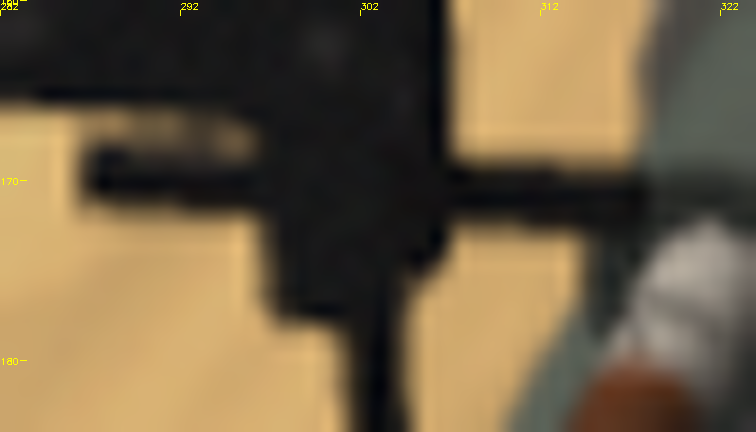

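Request:
servo_tool(motion=[0, 0, 0, -0.02, 0, 0, 0, -0.04, 0, 0, 0, -0.06, 0, 0, 0, -0.06, 0, 0, 0, -0.06, 0, 0, 0, -0.06, 0, 0, 0, -0.06, 0, 0, 0, -0.06])

```text
time: 17.85
tcp_pos: [0.5638, -0.081, 0.2396]
eef_rot: [-0.029, 0.708, -0.03, -0.705]
contact_force: [-3.1, 0.8, 21.3]
width: 0.0097
```

```bash
python3 st.py 12
python3 - <<'E'
import sys;sys.path.insert(0,'.')
from h import *
crop("pics/side12.png","pics/s12b.png",282,160,42,34,18)
E
```

```text
[ 0.5638 -0.081   0.2396] baryaw 175.19 F [-3.1  0.8 21.3] T [0.195 0.864 0.312] t 17.85 w 0.0097 j7 -1.65 tool x [ 4.8e-03 -8.0e-04 -1.0e+00]
0.019 [301.83606831 169.08582471]
-0.051 [303.08599687 191.6373223 ]
-0.065 [303.32786032 196.00107798]
-0.083 [303.63500522 201.54265666]
```

View pics/s12b.png

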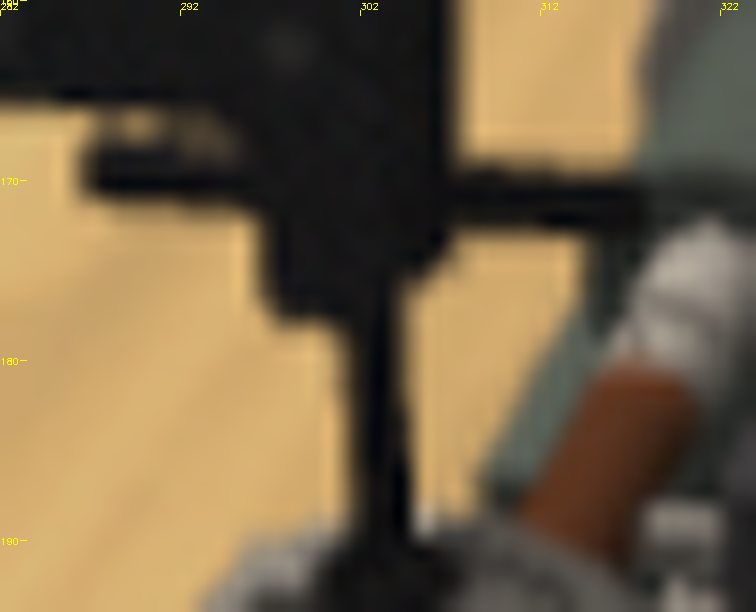

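Request:
servo_tool(motion=[0, 0, 0, -0.01, 0, 0, 0, -0.02, 0, 0, 0, -0.03, 0, 0, 0, -0.04, 0, 0, 0, -0.04, 0, 0, 0, -0.04, 0, 0, 0, -0.04, 0, 0, 0, -0.04])

```text
time: 18.7
tcp_pos: [0.5639, -0.0811, 0.2396]
eef_rot: [-0.044, 0.707, -0.044, -0.704]
contact_force: [-3.1, 0.7, 20.2]
width: 0.0096
```

```bash
python3 st.py 13
python3 - <<'E'
import sys;sys.path.insert(0,'.')
from h import *
crop("pics/side13.png","pics/s13b.png",282,160,42,34,18)
E
```

```text
[ 0.5639 -0.0811  0.2396] baryaw 172.91 F [-3.1  0.7 20.2] T [0.173 0.908 0.399] t 18.7 w 0.0096 j7 -1.68 tool x [ 4.9e-03 -9.0e-04 -1.0e+00]
0.019 [301.831224   169.07406495]
-0.051 [303.08126044 191.62544973]
-0.065 [303.32314491 195.98918637]
-0.083 [303.63031659 201.5307422 ]
```

View pics/s13b.png

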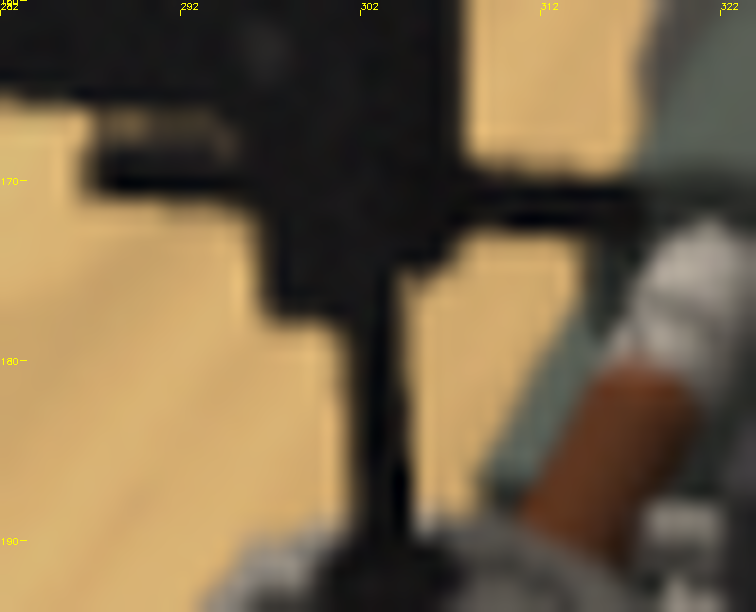

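View pics/side13.png

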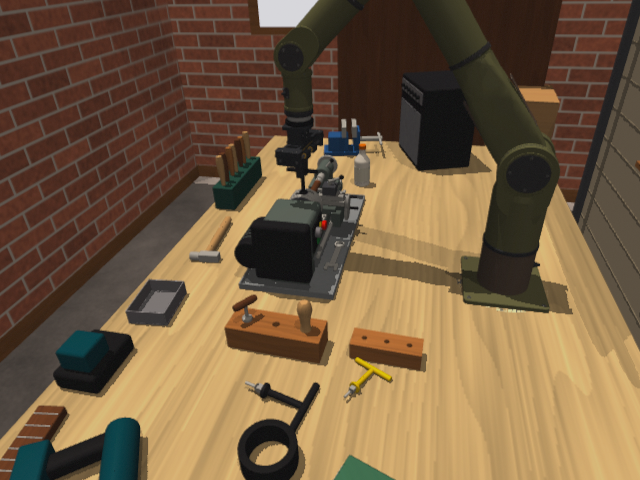

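Request:
servo_tool(motion=[0, 0, 0, -0.01, 0, 0, 0, -0.02, 0, 0, 0, -0.02, 0, 0, 0, -0.02, 0, 0, 0, -0.02, 0, 0, 0, -0.02, 0, 0, 0, -0.02, 0, 0, 0, -0.02])

```text
time: 19.55
tcp_pos: [0.5638, -0.0811, 0.2396]
eef_rot: [-0.051, 0.707, -0.051, -0.704]
contact_force: [-3.8, 0.3, 21.5]
width: 0.0101
```

Run:
```python
from st import st
from rig import *
s=st()
if s["contact_force"][2]>15 and s["torque"][2]>.35: print(sign_off())
```

```text
[ 0.5638 -0.0811  0.2396] baryaw 171.77 F [-3.8  0.3 21.5] T [0.182 0.893 0.385] t 19.55 w 0.0101 j7 -1.7 tool x [ 4.8e-03 -8.0e-04 -1.0e+00]
the job is handed in; nothing more can be done
None
```

I took the black chuck key out of the block, pressed it home in the lathe's socket and turned it clockwise to the tight stop. I handed the job in at 19.6 s with the key still gripped and pressed. No verdict was reported.

**Seating:** It meshed on the first try, without hunting. The force rose only with the spring as it went in, then the key stopped hard with the tool end at z = 0.2396 m. That puts the shoulder at about 0.188 m, the socket mouth.

**Tightening:** The gripper turned about 55° clockwise. Resistance stayed at roughly 0.06–0.09 N m of drag, then climbed steadily to about 0.4 N m over the last 9° of gripper turn. The height did not change during the turn.

**Last reading before hand-in:** The tool pressed down with about 21 N and the gripper was still holding the bar. The twist was 0.385 N m, much the same as at the step before, so the grip may have begun to slip slightly, but it was still well above the drag.

**Not certain:**
- **Pinion angle:** I could not see it. The stop is inferred from the torque rise, and it came a few degrees later than I had estimated from the pictures, within my measuring error.
- **Side load:** A sideways load of about 3–4 N and 0.9 N m stayed on the tool.
- **Other tools:** The side view showed no sign that the bradawl, reamer or tape had moved. I did not check the wax tin, spanner or glue closely. Two loose keys on the bench, one black and one yellow, were upright in the first picture and lying down by 2.8 s; the gripper had not come near them.

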